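# Pin the swing arm onto the bench rod bender

## Robot

A 6-joint arm with a two-finger parallel gripper is mounted at the origin on the work surface. World frame = base frame: x ahead of the robot, y to its left, z up, the work surface at z = 0. Lengths are in m, angles in rad, forces in N, time in s.
With the tool pointing down it reaches from about 0.25 to 0.725 m from the base axis. Payload 4 kg.
Tool frame: the origin (TCP) lies on the centre line of the jaws, within the pads' length; the fingertips stand 17 mm ahead of it and the grasp point (between the pads) lies 2 mm behind it; z points along the fingers, y is the line along which they close (so a half turn about z gives the same grasp; the last joint's range is limited). The gripper opens to 85 mm and grips with 20 to 120 N. Pads are 22 mm wide; open, the fingers measure 114 mm over their backs; the gripper's body (76 mm by 85 mm) begins 54 mm behind the grasp point. The pads swing forward as they close: fully open they stand 13 mm farther back than shut.
Start: joints at [-1.127, 0.241, 0.005, 1.335, 0, 1.571], TCP at [0.215, -0.452, 0.248] pointing down, gripper open.
Joint ranges: [-2.72, 2.72], [-1.05, 1.87], [-1.09, 1.28], [-1.99, 2.15], [-1.42, 1.44], [-3.14, 3.14]. Speed limits (rad/s): [2.79, 2.79, 3.14, 3.14, 3.14, 3.14].

## Interface

Orientations are given as a unit quaternion [x, y, z, w].
In Python, from workcell import bot, camera, get_calibration gives the robot as it stands.
- The arm moves only by the tool apply_moves, never from a script. Its argument "steps" is a list of rows, each a list of 3 entries, a list of its own where there are three numbers: the shift along the tool's x, y, z as a fraction of full scale, then the turn, a rotation vector about the tool's x, y, z as a fraction of full scale, then the opening, from 0 (shut) to 1 (fully open). A call has exactly 8 rows; each row shifts and turns the commanded pose from where the row before left it, along the tool's axes as they then stand; what a row does not reach is not made up. Full scale, the value 1, is 20 cm for a shift and pi rad for a turn. A row lasts 1/12 s, in which the tool goes at most 41.7 mm and 7.16 degrees, less where a joint would pass 70% of its speed; a pose out of reach is approached as far as the arm can. A call with a number of a shift or a turn outside -1 to 1 is refused whole. A call with a gripper value outside its range is refused whole. The fingers move at their own pace and stop on an object; the grip force is fixed at half the most. Time passes only in rows, so rows that do not move let the fingers close, or fill a call up. It gives the time, the measured TCP pose, the force, the opening and the grip force at its end, in the units of the state.
- bot.get_obs(): the state, without advancing time (a new reading comes with each control period).
- camera(name): name is "side" or "top"; returns (picture, depth): 400x640x3 uint8, red, green, blue; 400x640 float32, m along the optical axis (not along the pixel's ray), 0 where there is no reading.
- get_calibration(name): a dict with "fov_y" (degrees; the focal length in pixels is half the picture's height over the tangent of half this angle, whatever the lens; pixels are square), "cx", "cy" (the principal point, pixels), "rvec" (rotation vector, rad) and "tvec" (3), from world to camera coordinates, as OpenCV has them. Camera axes: x right, y down, z forward; pixel columns grow to the right and rows downward; lengths in m; the calibration is good to about 2 mm. A picture is of the moment at which its call begins. get_calibration takes no time and is no camera call.
- bot.job_done(): hands the job in; it is judged then, once.
The state is a dict: "clock": time; "joint_pos": joint angles; "joint_vel": joint speeds; "tau": joint torques, N m; "eef_pos": TCP position; "tool_rot": TCP orientation; "ft_force": force on the tool from outside, world axes, zero at the start; "ft_torque": the same for the moment, N m; "grip_width": finger opening in m; "grasp_force": force on a finger pad.
Only numpy, scipy, OpenCV 4.12 (cv2) and the standard library are available. Lean on these libraries where they do the work, as an engineer would, in place of code of your own. Each camera call takes 0.05 s, during which the arm holds its last target. There are 200 camera calls.

## Task

Get the rod bender ready for use: slide the eye of its swing arm into the mouth between the bender's bed and its upper plate, drop the long round-headed pivot pin from the wooden block down through plate, eye and bed until its collar is fully home, and leave the arm swung round so that its bar rests against the stop post on the bed. Leave the square-headed pin, the mug and the tin where they are.

Things in the scene. Friction and masses are not known exactly. Their poses are not given: they have to be found in the camera images.
- bender: Rod bender fixed to the bench: grey bed, steel upper plate. Origin on the pivot axis at bench level, z up, -x points out of the mouth. Bed: flat plate, top 30 mm above the bench, x -95 to +65, y -92 to +92. A cheek (x +26 to +62, y -28 to +28) at the back carries the upper plate. A backing block 20 x 40 mm, top 66 mm above the bench, stands on the bed about x +12, y -66.
- pivot_mouth (a point): Centre of the pivot hole's upper mouth, 65 mm above the bench. Upper plate: 14 mm thick, underside 51 mm above the bench, round nose of radius 28 mm about the hole. The mouth under it is 21 mm high, open all round the nose but for the cheek. The vertical hole, 19 mm wide, goes through plate and bed, hollow below. Once pinned, the arm swings freely, sliding on the bed.
- stop_post (a point): Top centre of the stop post, an upright steel pin 14 mm in diameter on the bed, top 60 mm above the bench, about x -34, y -78 in the bender's frame (85 mm from the pivot axis). The arm's bar comes against it, turning counter-clockwise seen from above, when the arm points (eye to grip) 0.90 rad counter-clockwise from the bender's -x direction.
- swing_arm: Loose swing arm, 197 mm, about 0.65 kg, flat on the bench. Origin: eye centre, underside; z up, +x from eye to grip. Eye 44 mm wide, 15 thick, hole 19. Dark steel bar 30 mm wide, 15 thick, up to x 102, underside flush with the eye's; grasp its sides at x 60 to 96. Steel roller 20 mm wide upright on the bar at x 44, top 40 mm above the underside. Centre of mass near x 50.
- bar_flank (a point): Point on the swing arm's centre line 82 mm from the eye's centre, at half the bar's thickness; with the arm against the stop post it lies beside the post, 22 mm from the post's axis.
- rubber_grip (a point): Point on the axis of the swing arm's round black rubber grip, 135 mm from the eye's centre, 12 mm above the arm's underside. The grip is 24 mm in diameter and runs from 98 to 175 mm from the eye's centre; its underside is flush with the bar's.
- pivot_pin: Loose steel pivot pin, 0.26 kg, 105 mm long, upright in a hole of the wooden block, its collar on the block's top. Origin on its axis at the collar's underside; z up. Shank 16 mm in diameter, 60 mm long below the collar, the last 13 mm tapering to 6 mm. Collar 30 mm wide, 6 mm thick. Round knurled head 24 mm in diameter, 6 to 45 mm above the origin.
- index_pin: Not needed: the shorter index pin in the block's other hole, same collar, with a square head 20 x 20 mm; its top stands 32 mm above the block.
- pin_block: Wooden block fixed to the bench, 66 mm in x, 150 mm in y, 74 mm high, origin in the middle of its underside. Two vertical 20 mm holes right through it, at y +40 and y -40 mm; which pin stands in which varies.
- mug: A white mug 95 mm high. Leave it alone.
- tin: A dark round tin with a metal lid and a pale label, 85 mm high, 72 mm in diameter. Leave it alone.
There are look-alikes about, which are no part of the job. Leave any blue or green look-alike of the swing_arm alone.

How it is judged:
By the outcome, as a careful person would: the job done as asked, in the order asked, and still so for the second after the job is handed in, with the robot touching nothing.
It also fails if it takes over 70 s, if anything falls off the work surface, if the arm or the gripper's body presses on something with over 40 N, if the wrist force passes 120 N, or if a joint passes its speed limit or range.

## Working session

There is one attempt and no reset: what is moved stays moved. The work goes in short steps, Python scripts to look and compute and a tool call to move; the robot and the scene stay as the last step left them, time stands still between calls to the robot, and variables do not carry over. Pictures are saved under pics/ and viewed, at most 10 in all, crops included, and the job is handed in when it is done.

Besides the shell and the picture viewer there is one more tool, called as name([rows], argument=value, ...), one row to a line, values as JSON. apply_moves: Moves the arm, as the interface text tells. Its arguments: {"type":"object","properties":{"steps":{"type":"array"}},"required":["steps"]}

```bash
mkdir -p pics; ls; cat > h.py <<'E'
import numpy as np, cv2
from workcell import bot, camera, get_calibration
def cal(n):
    c=get_calibration(n); f=200/np.tan(np.radians(c["fov_y"])/2)
    R=cv2.Rodrigues(np.array(c["rvec"],float))[0]; return f,c["cx"],c["cy"],R,np.array(c["tvec"],float)
def ray(n,u,v):
    f,cx,cy,R,t=cal(n); return -R.T@t, R.T@np.array([(u-cx)/f,(v-cy)/f,1])
def onz(n,u,v,z):
    o,d=ray(n,u,v); return o+d*(z-o[2])/d[2]
def cloud(n,D):
    f,cx,cy,R,t=cal(n); v,u=np.mgrid[:400,:640]
    P=np.stack([(u-cx)/f*D,(v-cy)/f*D,D],-1); return (P-t)@R
def proj(n,p):
    f,cx,cy,R,t=cal(n); q=R@np.array(p)+t; return f*q[0]/q[2]+cx,f*q[1]/q[2]+cy
E
python3 - <<'E'
from h import *
for n in("side","top"):
    I,D=camera(n); cv2.imwrite(f"pics/{n}0.png",I[...,::-1]); np.save(n+"0.npy",D);np.save(n+"I0.npy",I); print(n,cal(n)[0],-cal(n)[3].T@cal(n)[4],get_calibration(n).keys())
print(bot.get_obs())
E
```

```text
pics
side 423.94442658778706 [0.300812   0.84687793 0.69215764] dict_keys(['fov_y', 'cx', 'cy', 'rvec', 'tvec'])
top 513.5256607730563 [0.36530612 0.01292163 1.37562909] dict_keys(['fov_y', 'cx', 'cy', 'rvec', 'tvec'])
{'clock': 0.1, 'joint_pos': array([-1.12701181e+00,  2.41354327e-01,  3.89842542e-03,  1.33517107e+00,
       -3.33932461e-05,  1.57076643e+00]), 'joint_vel': array([ 0.00059282, -0.00073432,  0.00273011, -0.00165116,  0.00018947,
       -0.00085712]), 'tau': array([-9.94302391e-04, -3.73137510e+01,  2.53010380e+01,  1.08429321e-02,
       -1.60540144e-04,  5.56101298e-07]), 'eef_pos': array([ 0.21445529, -0.45111575,  0.24750866]), 'tool_rot': array([ 9.75479053e-01,  2.20090388e-01, -2.17714006e-04, -8.89208412e-04]), 'ft_force': array([-0.84229337,  0.26923266, -0.1268323 ]), 'ft_torque': array([ 0.01123204, -0.00408782, -0.04607384]), 'grasp_force': 0.0, 'grip_width': 0.08550310814422733}
```

View pics/top0.png

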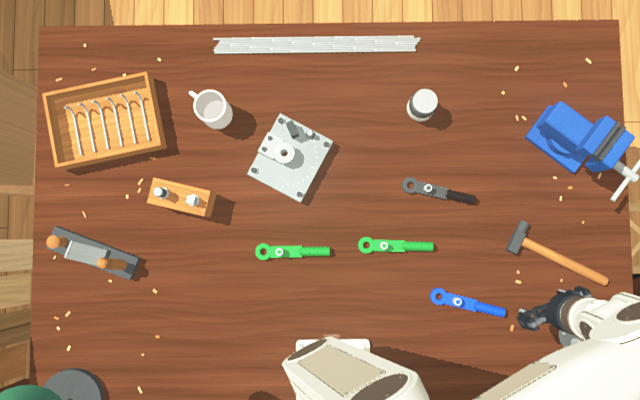

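View pics/side0.png

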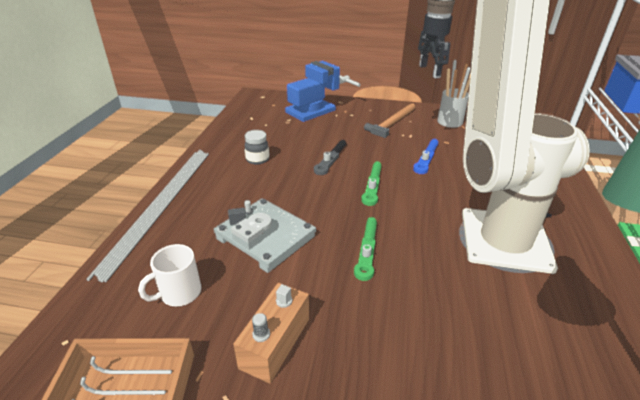

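Top view: the dark arm at (438,190) is the one that matches. Its look-alikes are the greens at (292,252) and (396,246) and the blue at (468,302). The round pin head is at (160,192), with the square one at (193,200). The bender's plate hole is at (284,153), the mug at (212,108) and the tin at (423,105). The side view shows the round pin at (260,325), the square one at (284,295) and the arm at (330,157). Next is a close crop and the measurements.

```bash
python3 - <<'E'
from h import *
T=np.load("topI0.npy")[...,::-1];S=np.load("sideI0.npy")[...,::-1]
def c(I,u0,v0,w,h,W,H): return cv2.resize(I[v0:v0+h,u0:u0+w],(W,H),interpolation=cv2.INTER_CUBIC)
a=np.hstack([c(T,240,108,100,75,400,300),c(T,395,165,100,75,400,300)])
b=np.hstack([c(T,140,160,80,60,400,300),c(S,205,185,120,90,400,300)])
cv2.imwrite("pics/crop.png",np.vstack([a,b]))
Dt=np.load("top0.npy");P=cloud("top",Dt);Ds=np.load("side0.npy");Q=cloud("side",Ds)
for (u,v) in [(160,192),(193,200),(177,200),(272,150),(294,152),(300,185),(292,130),(311,132),(410,186),(440,191),(465,198),(428,187)]: print(u,v,np.round(P[v,u],4))
print()
for (u,v) in [(260,320),(284,291),(275,310),(237,238),(330,157),(290,240)]: print(u,v,np.round(Q[v,u],4))
E
```

```text
160 192 [0.4786 0.4178 0.1222]
193 200 [0.4595 0.342  0.1021]
177 200 [0.462  0.3899 0.0742]
272 150 [0.5896 0.1492 0.0611]
294 152 [0.5835 0.0923 0.0623]
300 185 [0.5009 0.0792 0.0306]
292 130 [0.6402 0.0968 0.0663]
311 132 [0.6359 0.048  0.0587]
410 186 [ 0.4981 -0.2159 -0.0037]
440 191 [ 0.4817 -0.2915  0.018 ]
465 198 [ 0.4621 -0.3565  0.0206]
428 187 [ 0.4906 -0.2552  0.0416]

260 320 [0.477  0.4313 0.1191]
284 291 [0.4579 0.3528 0.1059]
275 310 [0.4708 0.3726 0.0744]
237 238 [0.6193 0.1705 0.0453]
330 157 [ 0.4783 -0.2565  0.0269]
290 240 [0.504  0.1376 0.0306]
```

View pics/crop.png

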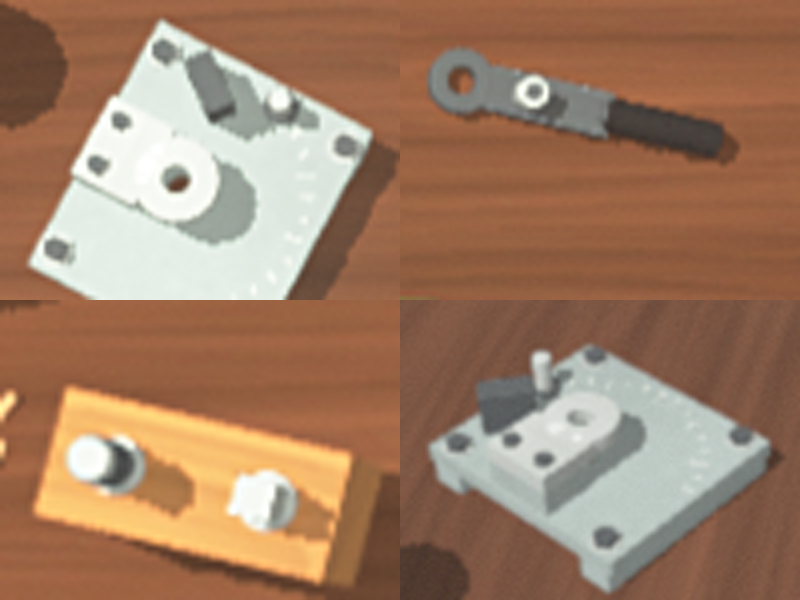

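Crop: the dark arm has its eye hole at top pixel (410.0,185.2) and grip end near (478,201). The bender's hole is at (284.2,153) and its post top at (310.2,133). The round pin's head top is near (158.5,192). The bender's mouth opens to the lower right in the image.

```bash
cat > m.py <<'E'
from h import *
def blob(m,u,v,r=8):
    n,l,s,c=cv2.connectedComponentsWithStats(m.astype(np.uint8)); 
    k=min(range(1,n),key=lambda k:np.hypot(*(c[k]-[u,v]))+(1e3 if s[k,4]<4 else 0)); return c[k],s[k],l==k
E
python3 - <<'E'
from m import *
T=np.load("topI0.npy");S=np.load("sideI0.npy");Dt=np.load("top0.npy");P=cloud("top",Dt);Ds=np.load("side0.npy");Q=cloud("side",Ds)
H=cv2.cvtColor(T,cv2.COLOR_RGB2HSV).astype(int);Hs=cv2.cvtColor(S,cv2.COLOR_RGB2HSV).astype(int)
def box(u0,u1,v0,v1):
    m=np.zeros((400,640),bool);m[v0:v1,u0:u1]=1;return m
# arm
m=(H[...,1]<70)&box(398,485,172,210); c,s,b=blob(m,438,190); print("arm mask",s)
v,u=np.nonzero(b)
W=np.array([onz("top",a,d,0.015)[:2] for a,d in zip(u,v)])
# eye hole
hm=~b&box(404,417,180,192); 
n,l,st,ce=cv2.connectedComponentsWithStats(hm.astype(np.uint8),connectivity=4); print("hole",[(st[k],ce[k]) for k in range(1,n)])
mu=W.mean(0);w=np.linalg.svd(W-mu,full_matrices=False)[2][0]; w*=np.sign(-w[1]);print("arm axis yaw",np.arctan2(w[1],w[0]),"extent",((W-mu)@w).min(),((W-mu)@w).max(), mu+w*((W-mu)@w).min())
for k in range(1,n): print(onz("top",*ce[k],0.013))
c,s,_=blob((H[...,2]>190)&(H[...,1]<60)&box(420,440,178,198),428,188);print("roller",s,c,onz("top",*c,.04))
# bender
m=(H[...,1]<60)&(H[...,2]>90)&box(240,340,108,208); c,s,b=blob(cv2.morphologyEx(m.astype(np.uint8),cv2.MORPH_CLOSE,np.ones((9,9))),288,158)
k=cv2.findContours(b.astype(np.uint8),0,1)[0][0][:,0].astype(float); Wb=np.array([onz("top",a,d,.03)[:2] for a,d in k],np.float32)
print("bed rect",cv2.minAreaRect(Wb*1000))
c,s,b=blob((H[...,2]<140)&box(278,291,147,159),284,153);print("hole",s,c,onz("top",*c,.062))
print("post px z",H[126:138,304:317,2])
c,s,_=blob((H[...,2]>225)&box(304,316,127,138),310,133);print("post",s,c,onz("top",*c,.06))
# pin
for z,cc in((.119,(159,191)),):
  print(H[184:202,150:172,2])
E
```

```text
arm mask [402 177  74  27 756]
hole [(array([407, 182,   7,   7,  36], dtype=int32), array([409.72222222, 184.77777778])), (array([404, 191,   1,   1,   1], dtype=int32), array([404., 191.]))]
arm axis yaw -1.8138850986786936 extent -0.08998709006143621 0.10750363072090872 [ 0.50462249 -0.19166296]
[ 0.49976901 -0.21242219  0.013     ]
[ 0.48331071 -0.19679349  0.013     ]
roller [424 184   8   8  37] [427.27027027 187.54054054] [ 0.4893026  -0.25360125  0.04      ]
bed rect ((575.9248657226562, 106.60301971435547), (167.47250366210938, 186.66014099121094), 61.38886642456055)
hole [282 151   5   5  19] [284.05263158 153.36842105] [0.58029821 0.11806828 0.062     ]
post px z [[216 191 168 150 149 148 150 151 152 153 151 152 150]
 [242 238 213 192 168 151 148 150 152 151 153 151 152]
 [239 239 240 240 212 181 165 155 154 155 155 156 156]
 [238 238 239 239 236 217 209 186 165 161 159 157 159]
 [239 241 235 231 242 241 248 219 170 182 171 160 158]
 [224 240 225 219 249 250 251 238 177 182 204 186 167]
 [189 238 200 221 253 251 251 250 197 154 207 198 200]
 [174 205 163 219 255 254 254 25
[... 1308 characters left out ...]
4 154 114  76  73  81 128 178
  158 162 164 166]
 [251 250 250 249 240 230 234 237 232 203 141 111  86  73  78 112 160 176
  158 167 166 165]
 [248 248 249 249 249 242 223 209 171 147 101  81  74  82 112 150 174 163
  168 174 172 172]
 [249 247 247 247 248 249 249 242 230 222 207 177 140 142 154 163 166 166
  177 178 177 175]
 [250 249 249 248 248 248 249 249 250 252 254 240 185 177 170 172 173 178
  179 179 178 180]
 [252 251 251 251 250 250 249 249 249 250 250 248 231 230 230 233 228 185
  179 182 177 180]
 [252 252 252 251 251 251 251 251 250 250 250 251 250 251 251 252 250 231
  231 226 184 179]
 [253 252 252 252 252 252 252 252 252 251 251 251 251 251 250 250 250 250
  251 250 231 224]]
```

```bash
python3 - <<'E'
from m import *
T=np.load("topI0.npy");S=np.load("sideI0.npy")
H=cv2.cvtColor(T,cv2.COLOR_RGB2HSV).astype(int)
def tri(a,b):
    o1,d1=ray("top",*a);o2,d2=ray("side",*b)
    s=np.linalg.lstsq(np.stack([d1,-d2],1),o2-o1,rcond=None)[0]; p,q=o1+s[0]*d1,o2+s[1]*d2; return np.round((p+q)/2,4),np.round(p-q,4)
m=(H[...,1]<70)&(H[...,2]>180);mm=np.zeros_like(m);mm[186:198,150:162]=m[186:198,150:162]
c,s,_=blob(mm,157,191);print("head",s,c,onz("top",*c,.119))
h=onz("top",284.0,153.2,.065);p=onz("top",309.6,132.5,.06);d=(p-h)[:2];print(h,p,np.hypot(*d),"yaw",np.arctan2(d[1],d[0])-np.arctan2(-78,-34))
print("plate",tri((284,153.2),(258.8,220.2)),"post",tri((309.6,132.5),(247.2,202)))
print("eye side px pred",proj("side",(.4996,-.2126,.015)),"head pred",proj("side",onz("top",*c,.119)))
# bed edges: corners
b=((H[...,1]<60)&(H[...,2]>90)).astype(np.uint8);b[:108]=0;b[208:]=0;b[:,:240]=0;b[:,345:]=0
b=cv2.morphologyEx(b,cv2.MORPH_CLOSE,np.ones((9,9)))
k=max(cv2.findContours(b,0,2)[0],key=cv2.contourArea)
print(cv2.approxPolyDP(k,6,True)[:,0].tolist()); 
for q in cv2.approxPolyDP(k,6,True)[:,0]: print(np.round(onz("top",*q,.03),4))
print(S[315:322,250:270,0])
Hs=cv2.cvtColor(S,cv2.COLOR_RGB2HSV).astype(int)
print((Hs[300:340,245:275,1]).tolist()[::3])
E
```

```text
head [153 187   9   9  65] [157.2        191.10769231] [0.48121026 0.42576803 0.119     ]
[0.58024652 0.11796092 0.065     ] [0.63440756 0.0516481  0.06      ] 0.08562013865978156 yaw 1.095936207965488
plate (array([0.5818, 0.1185, 0.0617]), array([-0.002 , -0.0005, -0.0004])) post (array([0.6346, 0.0516, 0.0581]), array([0.0004, 0.0001, 0.0001]))
eye side px pred (np.float64(320.4107651586359), np.float64(167.05639318177066)) head pred (np.float64(258.5768689021959), np.float64(316.8938407756473))
[[280, 113], [247, 174], [300, 202], [332, 140]]
[0.694  0.1307 0.03  ]
[0.5318 0.2187 0.03  ]
[0.4562 0.0796 0.03  ]
[ 0.6197 -0.0066  0.03  ]
[[120 121 124 139 178 209 214 212 211 212 216 215 214 207 189 181 201 216
  221 223]
 [119 124 135 164 202 214 212 212 213 213 214 215 217 217 199 169 189 219
  223 226]
 [120 134 162 190 214 216 213 210 211 213 213 215 217 217 204 164 177 221
  226 225]
 [130 154 178 200 215 215 213 211 209 212 213 213 215 217 200 156 163 210
  213 197]
 [154 182 189 202 216 215 211 210 211 211 213 214 216 215 193 150 148 184
  168 148]
 [191 207 188 200 216 216 2
[... 1333 characters left out ...]
7, 9, 6, 7, 6, 8, 9, 6, 4, 7, 8, 0, 66, 113, 124, 121, 115, 118, 120, 119], [126, 123, 120, 121, 121, 124, 126, 117, 49, 16, 13, 10, 8, 4, 4, 9, 7, 10, 11, 12, 11, 8, 42, 101, 115, 118, 119, 118, 118, 118], [121, 120, 123, 124, 125, 128, 126, 116, 73, 5, 17, 13, 8, 6, 12, 6, 9, 6, 9, 7, 7, 12, 11, 4, 41, 103, 121, 119, 119, 124], [126, 126, 126, 125, 125, 124, 106, 52, 9, 9, 13, 10, 8, 6, 6, 6, 7, 10, 5, 5, 13, 10, 4, 5, 17, 87, 123, 125, 126, 126], [124, 125, 127, 125, 128, 128, 124, 75, 8, 8, 6, 7, 6, 8, 5, 5, 7, 7, 7, 8, 6, 8, 9, 6, 70, 123, 127, 125, 123, 122], [126, 125, 122, 125, 123, 126, 128, 123, 108, 61, 14, 7, 5, 5, 7, 7, 8, 6, 8, 8, 11, 43, 91, 121, 128, 126, 123, 125, 124, 123]]
```

```bash
cat > g.py <<'E'
import sys
from h import *
from scipy.spatial.transform import Rotation as Ro
a=list(map(float,sys.argv[1:])); o=bot.get_obs(); R=Ro.from_quat(o["tool_rot"]); M=R.as_matrix()
yaw=np.arctan2(M[1,0],M[0,0]); d=(np.array(a[:3])-o["eef_pos"])@M/.2
print("pos",np.round(o["eef_pos"],4),"yaw",round(yaw,3),"z",np.round(M[:,2],3),"w",round(o["grip_width"],4),"gf",round(o["grasp_force"],1),"F",np.round(o["ft_force"],1),"t",o["clock"])
print("shift units",np.round(d,3),"turn",round((yaw-a[3])/np.pi,4) if len(a)>3 else "")
E
cat h.py >/dev/null
```

apply_moves([
  [[0.196,-0.023,0.05],[0,0,0],0.8],
  [[0.196,-0.023,0.05],[0,0,0],0.8],
  [[0.196,-0.023,0.05],[0,0,0],0.8],
  [[0.196,-0.023,0.05],[0,0,0],0.8],
  [[0.196,-0.023,0.05],[0,0,0],0.8],
  [[0.196,-0.023,0.05],[0,0,0],0.8],
  [[0.196,-0.023,0.05],[0,0,0],0.8],
  [[0.196,-0.023,0.05],[0,0,0],0.8],
])

```text
clock: 0.77
eef_pos: [0.4832, -0.2821, 0.1674]
tool_rot: [0.975, 0.22, -0.0, -0.0]
ft_force: [0.1, -0.3, -0.1]
grip_width: 0.068
grasp_force: 0.0
```

apply_moves([
  [[0,0,0.03],[0,0,-0.035],0.8],
  [[0,0,0.03],[0,0,-0.035],0.8],
  [[0,0,0.03],[0,0,-0.035],0.8],
  [[0,0,0.03],[0,0,-0.035],0.8],
  [[0,0,0.03],[0,0,-0.035],0.8],
  [[0,0,0.03],[0,0,-0.035],0.8],
  [[0,0,0.03],[0,0,-0.035],0.8],
  [[0,0,0.03],[0,0,-0.036],0.8],
])

```text
clock: 1.43
eef_pos: [0.4817, -0.2834, 0.1194]
tool_rot: [0.786, 0.618, -0.0, -0.001]
ft_force: [-0.4, -0.4, -0.5]
grip_width: 0.0681
grasp_force: 0.0
```

```bash
python3 g.py .4822 -.2825 .030 1.327
```

```text
pos [ 0.4817 -0.2834  0.1194] yaw 1.332 z [-0.001  0.001 -1.   ] w 0.0681 gf 0.0 F [-0.4 -0.4 -0.5] t 1.4333
shift units [0.005 0.002 0.447] turn 0.0016
```

apply_moves([
  [[0,0,0.08],[0,0,0],0.7],
  [[0,0,0.08],[0,0,0],0.6],
  [[0,0,0.08],[0,0,0],0.6],
  [[0,0,0.08],[0,0,0],0.55],
  [[0,0,0.07],[0,0,0],0.55],
  [[0,0,0.05],[0,0,0],0.55],
  [[0,0,0.03],[0,0,0],0.55],
  [[0,0,0.01],[0,0,0],0.55],
])

```text
clock: 2.1
eef_pos: [0.4813, -0.2832, 0.023]
tool_rot: [0.788, 0.616, -0.0, -0.001]
ft_force: [-1.1, 0.0, 0.7]
grip_width: 0.047
grasp_force: 0.0
```

```bash
python3 - <<'E'
from h import *
n="side";I,D=camera(n); a=cv2.resize(I[100:190,270:390,::-1],(520,390),interpolation=cv2.INTER_CUBIC)
n="top";I,D=camera(n); b=cv2.resize(I[160:220,390:430+40,::-1],(520,390),interpolation=cv2.INTER_CUBIC)
cv2.imwrite("pics/g1.png",cv2.resize(np.hstack([a,b]),(800,300)))
E
python3 g.py .4822 -.2825 .02 1.327
```

```text
pos [ 0.4821 -0.2837  0.0242] yaw 1.327 z [-0.  0. -1.] w 0.0469 gf 0.0 F [ 0.4 -1.2  0.2] t 2.2
shift units [ 0.006 -0.001  0.021] turn -0.0001
```

View pics/g1.png

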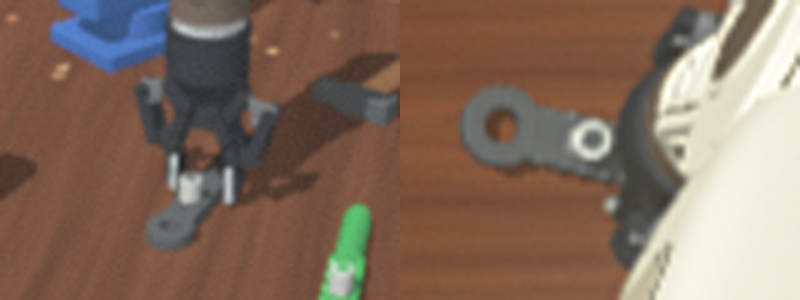

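The side crop shows the jaws straddling the bar behind the roller, around crop pixel (200,180). The eye is clear at (170,230).

apply_moves([
  [[0,0,0.01],[0,0,0],0.5],
  [[0,0,0],[0,0,0],0.3],
  [[0,0,0],[0,0,0],0],
  [[0,0,0],[0,0,0],0],
  [[0,0,0],[0,0,0],0],
  [[0,0,0],[0,0,0],0],
  [[0,0,0],[0,0,0],0],
  [[0,0,0],[0,0,0],0],
])

```text
clock: 2.87
eef_pos: [0.4826, -0.284, 0.0233]
tool_rot: [0.788, 0.616, 0.0, 0.001]
ft_force: [-0.0, 0.6, 5.5]
grip_width: 0.0281
grasp_force: 60.7
```

```bash
python3 g.py .4822 -.2825 .12 1.08; python3 -c "
import numpy as np
p=np.array([.581,.1182]);d=np.array([np.cos(1.08-np.pi),np.sin(1.08-np.pi)])
for r in(72,142,152,172):print(r,p+d*r/1e3)"
```

```text
pos [ 0.4826 -0.284   0.0233] yaw 1.327 z [ 0.001 -0.001 -1.   ] w 0.0281 gf 60.7 F [-0.   0.6  5.5] t 2.8667
shift units [ 0.007 -0.003 -0.484] turn 0.0785
72 [0.54706436 0.05469904]
142 [ 0.51407137 -0.00703801]
152 [ 0.50935809 -0.01585759]
172 [ 0.49993152 -0.03349674]
```

apply_moves([
  [[0,0,-0.02],[0,0,0],0],
  [[0,0,-0.05],[0,0,0],0],
  [[0,0,-0.07],[0,0,0],0],
  [[0,0,-0.08],[0,0,0],0],
  [[0,0,-0.08],[0,0,0],0],
  [[0,0,-0.07],[0,0,0],0],
  [[0,0,-0.03],[0,0,0],0],
  [[0,0,0],[0,0,0],0],
])

```text
clock: 3.53
eef_pos: [0.4827, -0.2841, 0.1036]
tool_rot: [0.788, 0.616, 0.0, 0.001]
ft_force: [0.1, -0.6, -5.8]
grip_width: 0.028
grasp_force: 60.0
```

apply_moves([
  [[0.08,-0.014,0],[0,0,0],0],
  [[0.15,-0.027,0],[0,0,0],0],
  [[0.18,-0.032,0],[0,0,0],0],
  [[0.19,-0.034,0],[0,0,0],0],
  [[0.19,-0.034,0],[0,0,0.02],0],
  [[0.19,-0.034,0],[0,0,0.02],0],
  [[0.16,-0.03,0],[0,0,0.02],0],
  [[0.096,-0.014,0],[0,0,0.0185],0],
])

```text
clock: 4.2
eef_pos: [0.5078, -0.031, 0.1008]
tool_rot: [0.858, 0.514, -0.001, -0.002]
ft_force: [1.1, -1.0, -6.5]
grip_width: 0.0283
grasp_force: 60.0
```

```bash
python3 - <<'E'
from h import *
n="side";I,D=camera(n); a=cv2.resize(I[150:270,210:370,::-1],(520,390),interpolation=cv2.INTER_CUBIC)
np.save("sI1.npy",I);np.save("sD1.npy",D)
n="top";I,D=camera(n); b=cv2.resize(I[110:230,240:400,::-1],(520,390),interpolation=cv2.INTER_CUBIC)
np.save("tI1.npy",I);np.save("tD1.npy",D)
cv2.imwrite("pics/g2.png",cv2.resize(np.hstack([a,b]),(800,300)))
E
python3 g.py .4999 -.0335 .0563 1.08
```

```text
pos [ 0.5091 -0.0312  0.101 ] yaw 1.085 z [-0.002  0.001 -1.   ] w 0.028 gf 60.0 F [-0.9 -0.  -5.4] t 4.3
shift units [-0.032 -0.035  0.224] turn 0.0015
```

View pics/g2.png

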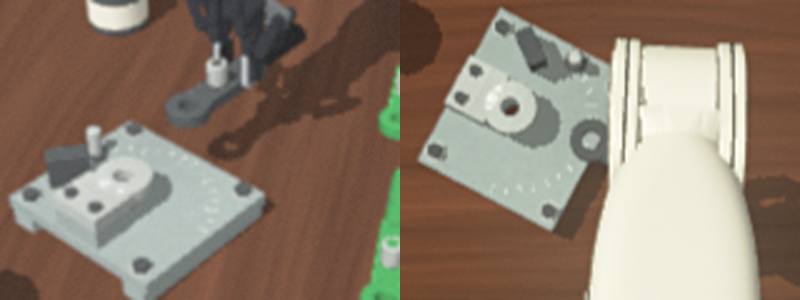

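The arm is held level. The eye is at about side pixel (285,192) and top pixel (317,165), just outside the mouth.

```bash
python3 - <<'E'
from m import *
T=np.load("tI1.npy");S=np.load("sI1.npy");P=cloud("top",np.load("tD1.npy"));Q=cloud("side",np.load("sD1.npy"))
H=cv2.cvtColor(T,cv2.COLOR_RGB2GRAY)
print(H[155:176,305:328])
def pl(C,u0,u1,v0,v1,lo,hi):
    X=C[v0:v1,u0:u1].reshape(-1,3);X=X[(X[:,2]>lo)&(X[:,2]<hi)];return X
X=pl(P,303,325,153,178,.08,.11);print(len(X),X.mean(0))
A=np.c_[X[:,:2]-X[:,:2].mean(0),np.ones(len(X))];print("slopes",np.linalg.lstsq(A,X[:,2],rcond=None)[0])
r=np.hypot(*(X[:,:2]-X[:,:2].mean(0)).T)
X=pl(Q,274,300,183,202,.07,.11);print(len(X),X.mean(0),np.percentile(X[:,2],[10,50,90]))
d=np.array([np.cos(1.085-np.pi),np.sin(1.085-np.pi)]);print("pred eye",np.array([.5091,-.0312])-d*.0734)
E
```

```text
[[182 180 179 180 177 175 176 177 178 178 180 180 178 178 176 174 175 167
  178 248 249 238 241]
 [182 180 181 181 179 176 177 178 178 181 192 187 171 187 180 177 176 165
  174 248 249 239 241]
 [182 179 179 179 179 178 178 175 162 154 164 160 140 166 158 171 177 168
  167 241 250 240 242]
 [179 178 178 177 179 177 161 145 122 105 105 107 105 113 115 140 164 169
  162 235 249 241 244]
 [181 179 179 180 177 160 124 105 103 102 104 104 104 105 103 107 129 148
  168 235 251 241 244]
 [183 181 182 177 157 126 104 102 104 107 105 106 107 106 104 104 104 116
  167 237 251 242 244]
 [183 181 179 160 122 104 104 106 105 101  97  98  99 101 105 103 100 108
  162 238 251 242 244]
 [180 181 179 152 109 102 105 104  96  93 107 118 116 101 103 105 103 107
  159 236 250 242 244]
 [182 182 178 144 106 105 104  99  94 125 156 164 160 138 113 104 103 108
  157 236 250 243 244]
 [180 181 174 121 104 103 104 102 130 168 182 185 184 178 149 105 104 105
  156 238 251 243 245]
 [179 182 172 111 102 104 103 110 167 181 180 181 182 184 172 109 102 104
  153 237 250 244 246]
 [178 180 175 111 101 104 101 118
[... 428 characters left out ...]

  168 240 245 243 242]
 [181 182 185 183 151 108 102 105 106 103 105 106 107 108 110 108 105 114
  170 241 243 243 242]
 [182 182 185 187 179 145 103 100 103 105 108 109 108 109 109 100 105 114
  178 253 242 241 240]
 [183 183 186 185 185 177 144 112 102  98 101 102  99 100  98  93 107 111
  183 254 241 240 238]
 [183 183 185 184 184 185 181 159 147 121  96  84  81  79  77  87  99 109
  173 254 239 238 234]
 [184 186 193 184 182 185 188 189 186 154  89  71  71  74  70  75  80  96
  161 253 238 236 231]]
191 [0.54119971 0.03632398 0.09111088]
slopes [-0.00603887 -0.00979305  0.09111088]
319 [0.53431253 0.03184424 0.08959542] [0.08164252 0.09145173 0.09356237]
pred eye [0.54337139 0.03370787]
```

```bash
python3 - <<'E'
from m import *
print(onz("top",315.8,165.7,.092)); T=np.load("tI1.npy").astype(int); print(cv2.cvtColor(T.astype(np.uint8),cv2.COLOR_RGB2GRAY)[138:168,270:300:1])
E
```

```text
[0.54308655 0.03593134 0.092     ]
[[ 93  95 125 187 213 213 207 205 207 200 194 188 184 183 183 182 183 182
  184 183 185 174 113  82  98 109 121 123 122 121]
 [ 87 106 134 185 214 208 205 206 208 208 209 202 194 185 183 181 182 182
  183 182 183 182 164 149 150 125 121 119 121 122]
 [124 165 185 210 211 206 202 208 208 208 209 211 201 173 174 181 180 183
  182 182 182 183 184 185 178 157 151 122 120 118]
 [183 209 212 213 207 203 204 206 207 208 207 212 197 153 176 180 172 182
  183 184 183 182 182 182 183 182 180 156 146 119]
 [206 209 211 209 204 204 204 205 208 205 210 210 202 181 200 198 187 189
  185 185 181 181 180 180 180 182 183 182 177 153]
 [207 208 208 207 203 203 204 205 208 211 218 217 211 212 214 211 208 203
  196 187 178 181 182 182 182 183 182 181 183 182]
 [206 210 207 203 202 204 203 211 227 236 226 217 211 213 213 213 210 207
  205 199 185 184 183 184 183 184 181 181 181 182]
 [207 208 205 202 203 203 208 220 238 245 229 212 212 213 212 211 208 205
  206 206 203 194 184 183 185 182 182 181 182 180]
 [209 205 202 201 202 209 224 224 230 232 228 212 211 214 212 211
[... 1985 characters left out ...]
195 197 187 184 185 168
  137 127 115 120 122 121 121 122 121 122 121 122]
 [185 187 187 187 186 187 188 185 178 153 146 128 147 151 135 134 131 115
  114 115 122 121 121 121 121 121 122 122 123 121]
 [184 186 187 186 185 186 187 188 187 186 176 154 152 147 116 113 116 118
  121 121 122 123 122 121 122 122 122 122 121 121]
 [183 183 186 186 185 187 188 186 185 184 184 184 186 180 152 120 120 118
  121 122 122 122 123 122 120 121 122 122 122 120]
 [182 184 186 184 185 186 187 186 186 185 185 186 189 189 182 155 149 123
  121 119 122 121 121 120 122 121 122 120 121 124]
 [185 184 185 186 186 186 185 184 184 186 187 187 186 187 188 186 181 158
  150 124 121 120 119 120 122 122 121 120 129 156]]
```

apply_moves([
  [[0,0,0.03],[0,0,0],0],
  [[0,0,0.05],[0,0,0],0],
  [[0,0,0.05],[0,0,0],0],
  [[0,0,0.05],[0,0,0],0],
  [[0,0,0.03],[0,0,0],0],
  [[0,0,0.013],[0,0,0],0],
  [[0,0,0],[0,0,0],0],
  [[0,0,0],[0,0,0],0],
])

```text
clock: 4.97
eef_pos: [0.5095, -0.035, 0.0576]
tool_rot: [0.858, 0.514, -0.0, -0.0]
ft_force: [0.3, -0.1, -6.2]
grip_width: 0.028
grasp_force: 60.0
```

```bash
python3 - <<'E'
from m import *
I,D=camera("top");P=cloud("top",D)
X=P[145:185,295:335].reshape(-1,3);X=X[(X[:,2]>.038)&(X[:,2]<.06)]; print(len(X),X.mean(0),np.percentile(X[:,2],[10,50,90]))
I,D=camera("side");Q=cloud("side",D)
X=Q[180:240,250:300].reshape(-1,3);X=X[(X[:,0]<.57)&(X[:,0]>.52)&(X[:,1]<.055)&(X[:,1]>.015)&(X[:,2]>.038)&(X[:,2]<.055)]; print(len(X),X.mean(0),np.percentile(X[:,2],[10,50,90]))
E
python3 g.py .5481 .0529 .0563 1.085
```

```text
184 [0.54258291 0.02894076 0.0469641 ] [0.04328678 0.04706407 0.05042945]
203 [0.54038677 0.03552017 0.04662797] [0.04029863 0.04786464 0.05036745]
pos [ 0.51   -0.0348  0.0582] yaw 1.08 z [ 0.001 -0.    -1.   ] w 0.0277 gf 60.0 F [ 0.4 -0.7 -6.4] t 5.0667
shift units [ 0.477 -0.039  0.01 ] turn -0.0017
```

apply_moves([
  [[0.03,-0.004,0.005],[0,0,0],0],
  [[0.05,-0.005,0.003],[0,0,0],0],
  [[0.05,-0.005,0],[0,0,0],0],
  [[0.05,-0.005,0],[0,0,0],0],
  [[0.05,-0.005,0],[0,0,0],0],
  [[0.05,-0.005,0],[0,0,0],0],
  [[0.03,-0.003,0],[0,0,0],0],
  [[0,0,0],[0,0,0],0],
])

```text
clock: 5.73
eef_pos: [0.5339, 0.0248, 0.0562]
tool_rot: [0.857, 0.515, 0.001, -0.0]
ft_force: [0.4, -0.5, -6.7]
grip_width: 0.0276
grasp_force: 60.0
```

```bash
python3 g.py .5479 .0531 .0563 1.08
```

```text
pos [0.5339 0.0248 0.0562] yaw 1.082 z [ 0.001  0.001 -1.   ] w 0.0276 gf 60.0 F [ 0.4 -0.5 -6.7] t 5.7333
shift units [ 0.158 -0.004 -0.   ] turn 0.0007
```

apply_moves([
  [[0.03,-0.001,0],[0,0,0],0],
  [[0.04,-0.001,0],[0,0,0],0],
  [[0.04,-0.001,0],[0,0,0],0],
  [[0.03,-0.001,0],[0,0,0],0],
  [[0.018,0,0],[0,0,0],0],
  [[0,0,0],[0,0,0],0],
  [[0,0,0],[0,0,0],0],
  [[0,0,0],[0,0,0],0],
])

```text
clock: 6.4
eef_pos: [0.5469, 0.0511, 0.056]
tool_rot: [0.858, 0.514, -0.0, -0.0]
ft_force: [-0.6, -0.1, -6.7]
grip_width: 0.0281
grasp_force: 60.0
```

```bash
python3 - <<'E'
from m import *
I,D=camera("top");np.save("tI2.npy",I);G=cv2.cvtColor(I,cv2.COLOR_RGB2GRAY);print(G[145:160,275:293]);a=cv2.resize(I[120:190,240:320,::-1],(400,350),interpolation=cv2.INTER_CUBIC)
I,D=camera("side");b=cv2.resize(I[170:240,230:310,::-1],(400,350),interpolation=cv2.INTER_CUBIC)
cv2.imwrite("pics/g3.png",np.hstack([a,b]))
E
python3 g.py .5479 .0531 .0533 1.08
```

```text
[[204 208 219 238 249 241 244 241 144 162 249 247 243 200 141 153 191 251]
 [209 224 223 231 241 241 244 241 144 147 250 246 243 213 143 154 192 246]
 [224 238 228 228 236 243 245 242 168 148 249 247 243 223 147 164 222 242]
 [243 244 239 236 234 245 245 244 190 142 249 246 244 226 143 170 240 240]
 [249 244 239 236 233 246 244 242 193 134 249 247 244 232 141 173 241 241]
 [236 240 237 223 224 247 244 244 218 137 249 246 245 233 158 214 241 239]
 [225 231 230 210 220 248 244 246 236 130 237 246 244 235 189 238 240 238]
 [235 232 217 205 216 249 244 245 237 125 218 247 244 238 222 239 240 239]
 [233 230 210 205 217 249 244 244 238 125 200 246 243 239 237 239 239 239]
 [211 211 208 208 223 250 243 244 239 134 179 245 240 238 238 239 239 239]
 [209 210 209 208 220 245 241 244 238 149 171 243 239 237 239 239 239 239]
 [211 209 209 209 217 238 240 242 235 146 158 238 239 239 239 239 240 239]
 [211 213 210 209 215 234 239 239 233 177 199 238 239 239 240 240 239 238]
 [188 212 214 210 214 227 238 237 234 221 235 239 239 239 240 239 240 239]
 [146 196 214 213 213 222 236 235 227 230 237 239 239 239 239 240 239 239]]
pos [0.5469 0.0509 0.056 ] yaw 1.079 z [-0. -0. -1.] w 0.0279 gf 60.0 F [ 0.3 -0.4 -6.4] t 6.5
shift units [ 0.012 -0.001  0.014] turn -0.0002
```

View pics/g3.png

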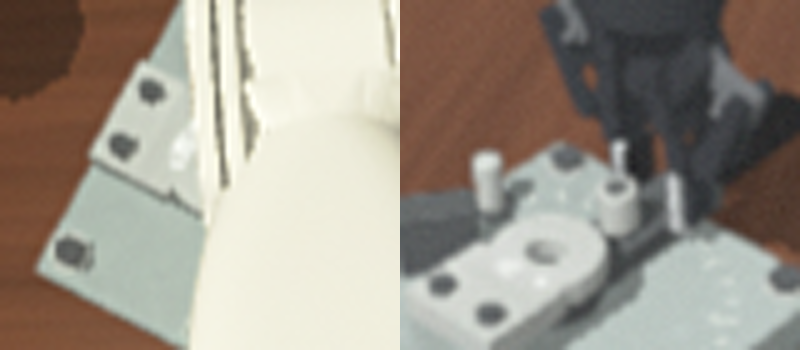

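Side crop: the eye is inside the mouth under the plate. The roller at (620,215) is just outside the nose, and the robot hides the top view. I'll advance 2 mm, lower the arm onto the bed, release it and back off.

apply_moves([
  [[0.006,0,0.004],[0,0,0],0],
  [[0.006,0,0.006],[0,0,0],0],
  [[0,0,0.006],[0,0,0],0],
  [[0,0,0],[0,0,0],0],
  [[0,0,0],[0,0,0],0.3],
  [[0,0,0],[0,0,0],0.5],
  [[0,0,0],[0,0,0],0.6],
  [[0,0,0],[0,0,0],0.6],
])

```text
clock: 7.17
eef_pos: [0.5494, 0.0535, 0.0538]
tool_rot: [0.858, 0.514, 0.001, 0.0]
ft_force: [0.2, -0.4, 0.7]
grip_width: 0.0513
grasp_force: 0.0
```

apply_moves([
  [[0,0,-0.05],[0,0,0],0.6],
  [[0,0,-0.1],[0,0,0],0.6],
  [[0,0,-0.15],[0,0,0],0.6],
  [[0,0,-0.15],[0,0,0],0.6],
  [[0,0,-0.15],[0,0,0],0.6],
  [[0,0,-0.1],[0,0,0],0.6],
  [[0,-0.15,0],[0,0,0],0.6],
  [[0,-0.15,0],[0,0,0],0.6],
])

```text
clock: 7.83
eef_pos: [0.4974, 0.0818, 0.196]
tool_rot: [0.858, 0.513, 0.003, 0.001]
ft_force: [-0.5, 1.0, -0.4]
grip_width: 0.0512
grasp_force: 0.0
```

```bash
python3 g.py .4812 .4258 .20 1.08
```

```text
pos [0.4974 0.0818 0.196 ] yaw 1.078 z [ 0.007  0.001 -1.   ] w 0.0512 gf 0.0 F [-0.5  1.  -0.4] t 7.8333
shift units [ 1.477 -0.885 -0.018] turn -0.0007
```

apply_moves([
  [[0.12,-0.072,0],[0,0,0],0.6],
  [[0.17,-0.102,0],[0,0,0],0.6],
  [[0.175,-0.105,0],[0,0,0],0.6],
  [[0.175,-0.105,0],[0,0,0],0.6],
  [[0.175,-0.105,0],[0,0,0],0.6],
  [[0.175,-0.105,0],[0,0,0],0.6],
  [[0.175,-0.105,0],[0,0,0],0.6],
  [[0.12,-0.08,0],[0,0,0],0.6],
])

```text
clock: 8.5
eef_pos: [0.4787, 0.3855, 0.1941]
tool_rot: [0.857, 0.515, 0.001, -0.001]
ft_force: [0.1, 0.2, 0.2]
grip_width: 0.0509
grasp_force: 0.0
```

```bash
python3 - <<'E'
from m import *
I,D=camera("top");G=cv2.cvtColor(I,cv2.COLOR_RGB2GRAY);np.save("tI3.npy",I);print(G[145:160,276:294])
H=cv2.cvtColor(I,cv2.COLOR_RGB2HSV).astype(int)
m=np.zeros((400,640),bool);m[158:190,285:345]=(G[158:190,285:345]>215)
n,l,s,c=cv2.connectedComponentsWithStats(m.astype(np.uint8));print([(c[k],s[k,4]) for k in range(1,n) if s[k,4]>10], [onz("top",*c[k],.07) for k in range(1,n) if s[k,4]>10])
g=np.zeros((400,640),bool);g[150:230,290:380]=(G[150:230,290:380]<80)
n,l,s,c=cv2.connectedComponentsWithStats(g.astype(np.uint8));print([(c[k],s[k]) for k in range(1,n) if s[k,4]>40])
a=cv2.resize(I[120:210,240:360,::-1],(400,300),interpolation=cv2.INTER_CUBIC)
I,D=camera("side");np.save("sI3.npy",I);b=cv2.resize(I[210:360,180:380,::-1],(400,300),interpolation=cv2.INTER_CUBIC)
cv2.imwrite("pics/g4.png",np.hstack([a,b]))
E
python3 g.py .4812 .4258 .104 1.08
```

```text
[[187 201 226 234 214 191 191 191 191 191 188 187 187 187 184 174 167 166]
 [204 206 216 217 212 191 191 192 193 191 189 187 187 187 187 183 169 144]
 [226 214 209 196 198 194 195 194 196 193 189 188 188 189 186 184 172 125]
 [233 228 223 198 194 194 186 172 175 182 191 192 189 187 185 184 179 152]
 [233 229 225 200 190 169 144 116 116 135 167 189 192 187 185 184 185 177]
 [228 224 208 192 172 113  79  63  61  75 113 171 192 188 184 183 185 179]
 [216 217 192 186 141  76  52  57  63  68  81 137 191 188 186 184 187 183]
 [219 197 192 187 124  61  57  69  70  62  66 111 191 189 185 186 187 183]
 [213 190 191 187 129  61  53  60  53  49  55 113 192 188 184 186 187 183]
 [191 188 190 188 156  80  51  47  46  46  77 144 190 186 186 187 187 184]
 [189 190 191 192 184 140  78  58  61  79 130 175 188 186 187 187 189 183]
 [191 190 191 190 191 182 150 144 144 149 175 186 186 187 187 187 189 170]
 [192 191 190 190 190 189 189 192 190 188 188 186 186 187 187 190 184 136]
 [193 194 189 191 189 188 191 191 190 187 186 184 188 189 190 191 168  99]
 [176 193 193 192 189 189 191 187 186 188 185 187 189 191 188 167 127  74]]
[] []
[(array([341.39118598, 193.71499064]), array([ 290,  150,   90,   80, 5877], dtype=int32)), (array([305.13559322, 163.83050847]), array([298, 159,  12,  10,  59], dtype=int32))]
pos [0.4782 0.3867 0.1935] yaw 1.086 z [ 0.001  0.003 -1.   ] w 0.0512 gf 0.0 F [-0.7 -0.4 -0.2] t 8.6
shift units [ 0.178 -0.078  0.448] turn 0.0019
```

View pics/g4.png

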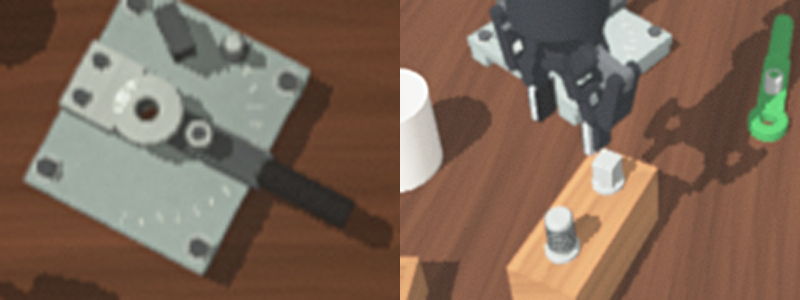

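Top crop: the arm is seated, with the plate hole at about (284,152.5), the roller at (299,159.5) and the grip pointing lower right. Side crop: the gripper is near the pins, with the round one at about (460,335) in full side pixels.

```bash
python3 - <<'E'
from m import *
I=np.load("tI3.npy");G=cv2.cvtColor(I,cv2.COLOR_RGB2GRAY)
print(G[153:167,292:307])
P=onz("top",283.6,152.25,.065)
for c in((299.0,159.2),(299.5,159.6)):
    r=onz("top",*c,.07);d=(r-P)[:2];print(P,r,np.hypot(*d),np.arctan2(*d[::-1]))
# grip axis
H=cv2.cvtColor(I,cv2.COLOR_RGB2HSV).astype(int)
m=np.zeros((400,640),bool);m[165:195,315:350]=((H[...,1]<70)&(H[...,2]<90))[165:195,315:350]
v,u=np.nonzero(m);W=np.array([onz("top",a,b,.045)[:2] for a,b in zip(u,v)]);mu=W.mean(0);w=np.linalg.svd(W-mu,full_matrices=False)[2][0];w*=-np.sign(w[0])
print(len(u),mu,np.arctan2(w[1],w[0]),((W-mu)@w).min(),((W-mu)@w).max(),"perp off of P",(P[:2]-mu)@[-w[1],w[0]],"end to P",(mu-P[:2])@w+((W-mu)@w).max())
E
```

```text
[[187 183 150  81  80  93 102 107 106 115 143 162 163 162 159]
 [187 184 136  65  59  68  81  92  98 104 112 144 164 161 162]
 [189 183 116  58  53  61  68  74  86  98  95 119 163 164 163]
 [189 170  97  56  68 114 143 144 142 127  97 108 153 163 161]
 [184 136  73  60 107 164 169 163 162 160 136  96 121 138 153]
 [168  99  59  81 148 171 122 105 113 146 173 100  88  97 123]
 [127  74  57  99 176 150  90  84  85 114 171 114  74  76  85]
 [ 79  61  57 101 176 139  87  83  85 112 173 117  62  58  64]
 [ 59  59  60  89 154 163 114 106 120 149 184 104  58  60  61]
 [ 59  60  61  71 122 176 169 161 170 177 157  89  60  60  62]
 [ 65  61  59  63  89 133 161 160 156 144 100  68  61  62  61]
 [ 87  68  60  72  85  92  94  95  90  87  72  60  62  62  63]
 [106  94  84  78  80  91  84  79  78  66  61  59  62  63  61]
 [108 109 107  93  87  84  78  93  85  76  74  64  63  62  62]]
[0.58272808 0.11897553 0.065     ] [0.56343926 0.07920809 0.07      ] 0.04419851223632223 -2.022405013882472
[0.58272808 0.11897553 0.065     ] [0.56239001 0.0779352  0.07      ] 0.04580333906370968 -2.0308881246537225
274 [0.52086945 0.00208301] -2.084107704294378 -0.04704458123342144 0.0433941212856459 perp off of P -0.0035152804885483077 end to P 0.17559848726642893
```

apply_moves([
  [[0.06,-0.026,0],[0,0,0],0.6],
  [[0.08,-0.036,0],[0,0,0],0.6],
  [[0.038,-0.016,0.05],[0,0,0],0.6],
  [[0,0,0.09],[0,0,0],0.6],
  [[0,0,0.09],[0,0,0],0.6],
  [[0,0,0.09],[0,0,0],0.6],
  [[0,0,0.08],[0,0,0],0.6],
  [[0,0,0.04],[0,0,0],0.6],
])

```text
clock: 9.27
eef_pos: [0.4812, 0.4185, 0.1022]
tool_rot: [0.858, 0.514, -0.002, 0.001]
ft_force: [0.4, -0.4, 0.3]
grip_width: 0.0511
grasp_force: 0.0
```

```bash
python3 g.py .4812 .4258 .104 1.08
```

```text
pos [0.4812 0.4185 0.1022] yaw 1.079 z [-0.003 -0.003 -1.   ] w 0.0511 gf 0.0 F [ 0.4 -0.4  0.3] t 9.2667
shift units [ 0.032 -0.017 -0.009] turn -0.0003
```

apply_moves([
  [[0.015,-0.008,-0.01],[0,0,0],0.6],
  [[0.015,-0.008,-0.005],[0,0,0],0.6],
  [[0,0,0],[0,0,0],0.6],
  [[0,0,0],[0,0,0],0.3],
  [[0,0,0],[0,0,0],0],
  [[0,0,0],[0,0,0],0],
  [[0,0,0],[0,0,0],0],
  [[0,0,0],[0,0,0],0],
])

```text
clock: 9.93
eef_pos: [0.4826, 0.4279, 0.1093]
tool_rot: [0.858, 0.514, 0.001, -0.0]
ft_force: [-1.5, 0.8, 6.7]
grip_width: 0.0221
grasp_force: 59.0
```

```bash
python3 g.py .4812 .4258 .205 1.08;python3 - <<'E'
from m import *
I,D=camera("side");Q=cloud("side",D);np.save("sI4.npy",I)
cv2.imwrite("pics/g5.png",cv2.resize(I[240:380,180:340,::-1],(640,560),interpolation=cv2.INTER_CUBIC))
E
```

```text
pos [0.4826 0.4279 0.1093] yaw 1.08 z [ 0.002  0.002 -1.   ] w 0.0221 gf 59.0 F [-1.5  0.8  6.7] t 9.9333
shift units [-0.011 -0.001 -0.478] turn 0.0
```

View pics/g5.png

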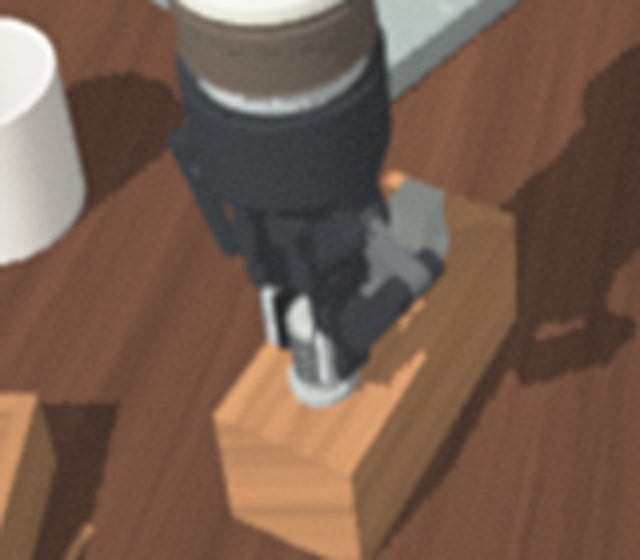

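The side crop shows the jaws on the round head just above the collar, with the square pin untouched behind.

apply_moves([
  [[0,0,-0.02],[0,0,0],0],
  [[0,0,-0.05],[0,0,0],0],
  [[0,0,-0.08],[0,0,0],0],
  [[0,0,-0.1],[0,0,0],0],
  [[0,0,-0.1],[0,0,0],0],
  [[0,0,-0.08],[0,0,0],0],
  [[0,0,-0.05],[0,0,0],0],
  [[0,0,0],[0,0,0],0],
])

```text
clock: 10.65
eef_pos: [0.4831, 0.428, 0.2067]
tool_rot: [0.858, 0.514, 0.002, -0.0]
ft_force: [-0.8, -0.4, -2.6]
grip_width: 0.0222
grasp_force: 59.1
```

apply_moves([
  [[-0.06,0.062,0],[0,0,0],0],
  [[-0.12,0.124,0],[0,0,0],0],
  [[-0.14,0.145,0],[0,0,0],0],
  [[-0.14,0.145,0],[0,0,0],0],
  [[-0.14,0.145,0],[0,0,0],0],
  [[-0.14,0.145,0],[0,0,0],0],
  [[-0.14,0.145,0],[0,0,0],0],
  [[-0.12,0.124,0],[0,0,0],0],
])

```text
clock: 11.32
eef_pos: [0.5698, 0.1498, 0.2022]
tool_rot: [0.858, 0.514, -0.002, 0.0]
ft_force: [0.2, 0.5, -2.5]
grip_width: 0.0221
grasp_force: 59.1
```

apply_moves([
  [[-0.08,0.085,0],[0,0,0],0],
  [[-0.044,0.045,0],[0,0,0],0],
  [[0,0,0.05],[0,0,0],0],
  [[0,0,0.08],[0,0,0],0],
  [[0,0,0.05],[0,0,0],0],
  [[0,0,0],[0,0,0],0],
  [[0,0,0],[0,0,0],0],
  [[0,0,0],[0,0,0],0],
])

```text
clock: 11.98
eef_pos: [0.5815, 0.1202, 0.168]
tool_rot: [0.857, 0.515, -0.0, -0.0]
ft_force: [-0.3, 0.2, -3.3]
grip_width: 0.0219
grasp_force: 59.1
```

```bash
python3 g.py .582 .12 .165 1.08; python3 - <<'E'
from m import *
I,D=camera("side");np.save("sI5.npy",I);np.save("sD5.npy",D)
cv2.imwrite("pics/g6.png",cv2.resize(I[150:270,200:340,::-1],(700,600),interpolation=cv2.INTER_CUBIC))
E
```

```text
pos [0.5815 0.1202 0.168 ] yaw 1.081 z [-0.  0. -1.] w 0.0219 gf 59.1 F [-0.3  0.2 -3.3] t 11.9833
shift units [0.    0.002 0.015] turn 0.0004
```

View pics/g6.png

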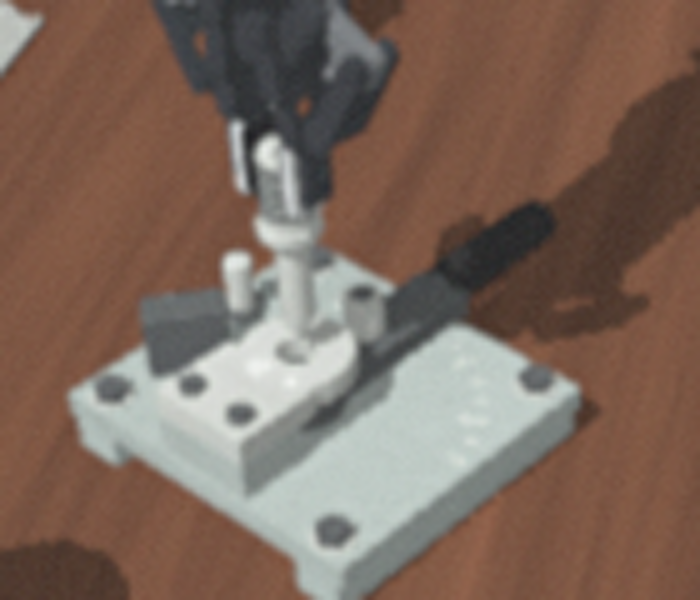

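Side crop: the pin hangs vertically, with its tip at about crop (301,340), right by the hole mouth at (294,350). I'll work out the offset in this one view.

```bash
python3 - <<'E'
from m import *
I=np.load("sI5.npy");G=cv2.cvtColor(I,cv2.COLOR_RGB2GRAY);print(G[190:224,250:270])
for z in(.065,.073,.086,.1,.12,.133,.178): print(z,np.round(proj("side",(.5827,.119,z)),1))
E
```

```text
[[ 86  96 119 134 137 128 139 182 187 146  91  66  60  80  89  88  94 100
   98  98]
 [ 89 104 125 134 131 127 139 176 191 158 112  83  89 111 112 102  97  98
  101  98]
 [ 97 116 132 131 134 142 142 162 184 159 132 111 110 126 114  97  96 101
   98  96]
 [112 150 161 148 139 134 127 137 155 142 136 120 121 130 117  98  95  99
   99  92]
 [125 181 194 178 158 146 137 137 139 135 137 134 133 136 124 104 100  98
   98 100]
 [120 175 213 209 198 187 178 174 171 165 160 154 141 135 121 104 100  97
   99  96]
 [107 162 210 220 217 206 199 196 190 188 185 174 145 132 115 101  96  96
   98  95]
 [ 99 135 189 216 219 214 209 206 200 195 193 175 145 123 108  98  95  97
   96  96]
 [ 87 109 149 186 201 204 202 196 185 174 166 153 137 113 102  97  95  95
   95  92]
 [ 89  93 111 133 165 183 182 175 169 160 148 134 121 107 105 100 100  97
   95  92]
 [101  92  92 101 127 155 162 150 149 142 137 131 116 108 108 106 111 116
  108  95]
 [123  95  92  98 122 165 180 170 158 144 136 131 117 107 102 102 121 144
  140 118]
 [130 100  97 106 137 176 200 196 183 161 145 130 115 101  97  99 128 163
  176 
[... 1227 characters left out ...]
9 201 184 165 156 140 139 141 149 171 185
  208 210]
 [224 221 219 219 217 202 183 176 182 187 191 181 158 165 171 186 203 213
  219 217]
 [221 219 220 219 212 173 151 158 174 185 193 190 178 200 211 215 218 218
  218 219]
 [220 221 221 220 206 162 141 152 166 177 185 192 199 209 217 219 218 215
  217 217]
 [225 227 225 224 216 182 155 146 150 153 162 189 208 216 218 218 218 218
  217 210]
 [235 237 234 234 224 216 194 171 157 160 167 190 215 220 218 218 218 219
  219 196]
 [238 239 237 236 226 221 218 215 213 214 212 216 218 219 218 218 220 217
  205 174]]
0.065 [258.7 219.3]
0.073 [258.4 216.6]
0.086 [258.  212.2]
0.1 [257.5 207.4]
0.12 [256.8 200.3]
0.133 [256.3 195.7]
0.178 [254.6 178.9]
```

apply_moves([
  [[0.01,0.009,0],[0,0,0],0],
  [[0,0,0],[0,0,0],0],
  [[0,0,0.02],[0,0,0],0],
  [[0,0,0.02],[0,0,0],0],
  [[0,0,0.02],[0,0,0],0],
  [[0,0,0.02],[0,0,0],0],
  [[0,0,0.02],[0,0,0],0],
  [[0,0,0],[0,0,0],0],
])

```text
clock: 12.7
eef_pos: [0.5835, 0.1199, 0.1465]
tool_rot: [0.858, 0.514, -0.001, -0.0]
ft_force: [0.7, 0.4, -3.0]
grip_width: 0.0222
grasp_force: 59.1
```

```bash
python3 g.py .5841 .1212 .1 1.08
```

```text
pos [0.5835 0.1199 0.1465] yaw 1.08 z [-0.002 -0.    -1.   ] w 0.0222 gf 59.1 F [ 0.7  0.4 -3. ] t 12.7
shift units [0.007 0.    0.232] turn -0.0001
```

apply_moves([
  [[0.004,0,0.015],[0,0,0],0],
  [[0,0,0.015],[0,0,0],0],
  [[0,0,0.015],[0,0,0],0],
  [[0,0,0.01],[0,0,0],0],
  [[0,0,0],[0,0,0],0],
  [[0,0,0],[0,0,0],0],
  [[0,0,0],[0,0,0],0],
  [[0,0,0],[0,0,0],0],
])

```text
clock: 13.37
eef_pos: [0.5848, 0.1209, 0.1371]
tool_rot: [0.858, 0.514, 0.0, 0.0]
ft_force: [0.1, 1.6, -2.2]
grip_width: 0.022
grasp_force: 59.1
```

apply_moves([
  [[0,0,0.015],[0,0,0],0],
  [[0,0,0.015],[0,0,0],0],
  [[0,0,0.015],[0,0,0],0],
  [[0,0,0.015],[0,0,0],0],
  [[0,0,0],[0,0,0],0],
  [[0,0,0],[0,0,0],0],
  [[0,0,0],[0,0,0],0],
  [[0,0,0],[0,0,0],0],
])

```text
clock: 14.03
eef_pos: [0.5848, 0.1209, 0.125]
tool_rot: [0.858, 0.514, 0.0, 0.0]
ft_force: [0.3, 0.6, -2.4]
grip_width: 0.0223
grasp_force: 59.2
```

apply_moves([
  [[0,0,0.015],[0,0,0],0],
  [[0,0,0.015],[0,0,0],0],
  [[0,0,0.015],[0,0,0],0],
  [[0,0,0.015],[0,0,0],0],
  [[0,0,0],[0,0,0],0],
  [[0,0,0],[0,0,0],0],
  [[0,0,0],[0,0,0],0],
  [[0,0,0],[0,0,0],0],
])

```text
clock: 14.7
eef_pos: [0.5848, 0.1209, 0.1131]
tool_rot: [0.858, 0.514, 0.0, 0.0]
ft_force: [-0.1, -0.5, -2.5]
grip_width: 0.022
grasp_force: 59.2
```

apply_moves([
  [[0,0,0.015],[0,0,0],0],
  [[0,0,0.015],[0,0,0],0],
  [[0,0,0.015],[0,0,0],0],
  [[0,0,0.005],[0,0,0],0],
  [[0,0,0],[0,0,0],0],
  [[0,0,0],[0,0,0],0],
  [[0,0,0],[0,0,0],0],
  [[0,0,0],[0,0,0],0],
])

```text
clock: 15.37
eef_pos: [0.5848, 0.1209, 0.1031]
tool_rot: [0.858, 0.514, 0.0, 0.0]
ft_force: [-0.2, -1.3, -2.7]
grip_width: 0.0223
grasp_force: 59.2
```

Still free of contact. I'll lower 2–3 mm more until the collar touches, then release.

apply_moves([
  [[0,0,0.008],[0,0,0],0],
  [[0,0,0.006],[0,0,0],0],
  [[0,0,0],[0,0,0],0],
  [[0,0,0],[0,0,0],0.15],
  [[0,0,0],[0,0,0],0.45],
  [[0,0,0],[0,0,0],0.45],
  [[0,0,0],[0,0,0],0.45],
  [[0,0,0],[0,0,0],0.45],
])

```text
clock: 16.03
eef_pos: [0.5848, 0.1209, 0.1004]
tool_rot: [0.858, 0.514, 0.0, 0.0]
ft_force: [0.2, 0.4, 0.3]
grip_width: 0.0387
grasp_force: 0.0
```

apply_moves([
  [[0,0,-0.05],[0,0,0],0.5],
  [[0,0,-0.1],[0,0,0],0.5],
  [[0,0,-0.15],[0,0,0],0.5],
  [[0,0,-0.15],[0,0,0],0.5],
  [[0,-0.1,-0.05],[0,0,0],0.2],
  [[0,-0.2,0],[0,0,0],0],
  [[0,-0.2,0],[0,0,0],0],
  [[0,-0.15,0],[0,0,0],0],
])

```text
clock: 16.7
eef_pos: [0.4679, 0.1828, 0.2013]
tool_rot: [0.858, 0.514, 0.0, -0.0]
ft_force: [0.2, -0.6, -0.5]
grip_width: -0.0
grasp_force: 0.0
```

```bash
python3 - <<'E'
from m import *
I,D=camera("top");np.save("tI6.npy",I);P=cloud("top",D)
a=cv2.resize(I[120:210,240:360,::-1],(400,300),interpolation=cv2.INTER_CUBIC)
I,D=camera("side");np.save("sI6.npy",I);Q=cloud("side",D);b=cv2.resize(I[160:265,205:345,::-1],(400,300),interpolation=cv2.INTER_CUBIC)
cv2.imwrite("pics/g7.png",np.hstack([a,b]))
for C in(P,Q):
    X=C.reshape(-1,3);r=np.hypot(X[:,0]-.5827,X[:,1]-.119);print(np.percentile(X[(r<.011)&(X[:,2]<.2)][:,2],[50,80,90,97]))
    k=(r<.014)&(X[:,2]>.07)&(X[:,2]<.16);print(k.sum())
E
python3 g.py .5 .0 .2 1.08
```

```text
[0.10935651 0.11079973 0.11169497 0.112927  ]
103
[0.11019621 0.11124234 0.11178282 0.11256285]
158
pos [0.4662 0.1835 0.2012] yaw 1.084 z [-0.001  0.001 -1.   ] w -0.0003 gf 0.0 F [1.5 0.  1.1] t 16.8
shift units [-0.732  0.579  0.005] turn 0.0013
```

View pics/g7.png

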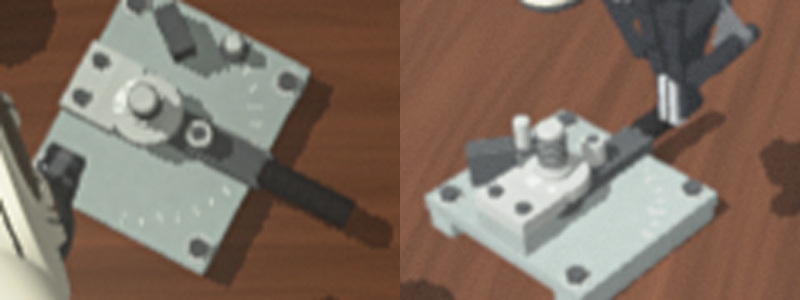

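Top crop: the pin is seated on the plate, its head at about (143,100). Both depth views put the head top at 110 mm (65+45), so the collar is home. Next I'll push the grip counter-clockwise with the shut fingers.

apply_moves([
  [[-0.115,0.08,0],[0,0,0],0],
  [[-0.115,0.08,0],[0,0,0],0],
  [[-0.115,0.079,0],[0,0,0],0],
  [[-0.115,0.079,0],[0,0,0],0],
  [[-0.115,0.079,0],[0,0,0],0],
  [[-0.114,0.079,0],[0,0,0],0],
  [[0,0,0],[0,0,0],0],
  [[0,0,0],[0,0,0],0],
])

```text
clock: 17.47
eef_pos: [0.4898, 0.014, 0.2008]
tool_rot: [0.859, 0.513, 0.001, 0.0]
ft_force: [0.2, -0.3, 0.2]
grip_width: 0.0002
grasp_force: 0.0
```

```bash
python3 g.py .4859 .0173 .066 1.08
```

```text
pos [0.4898 0.014  0.2008] yaw 1.076 z [ 0.001  0.    -1.   ] w 0.0002 gf 0.0 F [ 0.2 -0.3  0.2] t 17.4667
shift units [ 0.005 -0.026  0.674] turn -0.0012
```

apply_moves([
  [[0,-0.03,0.05],[0,0,0],0],
  [[0,0,0.1],[0,0,0],0],
  [[0,0,0.12],[0,0,0],0],
  [[0,0,0.12],[0,0,0],0],
  [[0,0,0.12],[0,0,0],0],
  [[0,0,0.1],[0,0,0],0],
  [[0,0,0.05],[0,0,0],0],
  [[0,0,0.01],[0,0,0],0],
])

```text
clock: 18.13
eef_pos: [0.4824, 0.0192, 0.0644]
tool_rot: [0.857, 0.515, -0.002, -0.001]
ft_force: [0.6, 0.2, 0.1]
grip_width: 0.0002
grasp_force: 0.0
```

apply_moves([
  [[0,0.03,0],[0,0,0],0],
  [[0,0.025,0],[0,0,0],0],
  [[-0.004,0.025,0],[0,0,-0.012],0],
  [[-0.006,0.034,0],[0,0,-0.016],0],
  [[-0.006,0.034,0],[0,0,-0.016],0],
  [[-0.006,0.034,0],[0,0,-0.016],0],
  [[-0.006,0.034,0],[0,0,-0.016],0],
  [[0,0,0],[0,0,0],0],
])

```text
clock: 18.8
eef_pos: [0.5236, -0.0049, 0.0679]
tool_rot: [0.79, 0.613, 0.002, 0.001]
ft_force: [0.3, -0.5, 0.0]
grip_width: -0.0
grasp_force: 0.2
```

```bash
python3 g.py .4859 .0173 .066 1.08; cat > ang.py <<'E'
from m import *
# roller centre in top/side by depth: points z .06-.075 at 35-53 mm from pivot ; bar/grip points
for n in("top","side"):
    I,D=camera(n);C=cloud(n,D).reshape(-1,3);d=C-[.5827,.119,0];r=np.hypot(d[:,0],d[:,1]);th=np.arctan2(d[:,1],d[:,0])
    k=(r>.03)&(r<.056)&(C[:,2]>.063)&(C[:,2]<.076)&(th<-.5)&(th>-2.4)
    q=d[k].mean(0) if k.sum() else None; print(n,k.sum(), None if q is None else (np.round(q,4),round(np.hypot(*q[:2]),4),round(np.arctan2(q[1],q[0])-1.08+np.pi,3)))
    I2=cv2.cvtColor(I,cv2.COLOR_RGB2HSV).reshape(-1,3).astype(int)
    k=(r>.1)&(r<.18)&(C[:,2]>.036)&(C[:,2]<.058)&(I2[:,2]<80)&(th<-.5)&(th>-2.4)
    if k.sum()>10:q=d[k].mean(0);print(" grip",k.sum(),np.round(q,4),round(np.arctan2(q[1],q[0])-1.08+np.pi,3))
E
python3 ang.py
```

```text
pos [ 0.5236 -0.0049  0.0679] yaw 1.319 z [ 0.004 -0.    -1.   ] w -0.0 gf 0.2 F [ 0.3 -0.5  0. ] t 18.8
shift units [ 0.06  -0.21   0.009] turn 0.076
top 49 (array([-0.0113, -0.041 ,  0.0684]), np.float64(0.0426), np.float64(0.222))
side 56 (array([-0.0165, -0.037 ,  0.0692]), np.float64(0.0405), np.float64(0.071))
 grip 84 [-0.0459 -0.1091  0.0506] 0.093
```

apply_moves([
  [[-0.006,0.034,0],[0,0,-0.016],0],
  [[-0.006,0.034,0],[0,0,-0.016],0],
  [[-0.006,0.034,0],[0,0,-0.016],0],
  [[-0.006,0.034,0],[0,0,-0.016],0],
  [[-0.006,0.034,0],[0,0,-0.016],0],
  [[-0.006,0.034,0],[0,0,-0.016],0],
  [[-0.006,0.034,0],[0,0,-0.016],0],
  [[-0.006,0.034,0],[0,0,-0.016],0],
])

```text
clock: 19.57
eef_pos: [0.5737, -0.0179, 0.0667]
tool_rot: [0.652, 0.759, -0.0, -0.0]
ft_force: [-1.8, -1.0, 2.3]
grip_width: -0.0002
grasp_force: 1.5
```

```bash
python3 g.py .583 .1185 .066 1.98;python3 ang.py
```

```text
pos [ 0.5737 -0.0179  0.0667] yaw 1.722 z [-0.001 -0.    -1.   ] w -0.0002 gf 1.5 F [-1.8 -1.   2.3] t 19.5667
shift units [0.667 0.149 0.003] turn -0.0821
top 57 (array([ 0.0039, -0.0437,  0.0683]), np.float64(0.0439), np.float64(0.58))
side 31 (array([-0.0038, -0.0409,  0.0688]), np.float64(0.0411), np.float64(0.399))
 grip 90 [ 0.0037 -0.1206  0.0522] 0.522
```

apply_moves([
  [[-0.006,0.034,0],[0,0,-0.016],0],
  [[-0.006,0.034,0],[0,0,-0.016],0],
  [[-0.006,0.034,0],[0,0,-0.016],0],
  [[-0.006,0.034,0],[0,0,-0.016],0],
  [[-0.002,0.014,0],[0,0,-0.006],0],
  [[0,0,0],[0,0,0],0],
  [[0,0,0],[0,0,0],0],
  [[0,0,0],[0,0,0],0],
])

```text
clock: 20.33
eef_pos: [0.6042, -0.0156, 0.0662]
tool_rot: [0.565, 0.825, 0.0, 0.0]
ft_force: [-0.8, -0.4, 1.0]
grip_width: -0.0002
grasp_force: 0.3
```

```bash
python3 g.py .583 .1185 .066 1.98;python3 ang.py
```

```text
pos [ 0.6042 -0.0156  0.0662] yaw 1.94 z [ 0.  0. -1.] w -0.0002 gf 0.3 F [-0.8 -0.4  1. ] t 20.3333
shift units [0.664 0.143 0.001] turn -0.0128
top 56 (array([ 0.012 , -0.0425,  0.0686]), np.float64(0.0441), np.float64(0.767))
side 6 (array([ 0.0229, -0.0347,  0.0679]), np.float64(0.0416), np.float64(1.074))
 grip 111 [ 0.034  -0.1219  0.0522] 0.763
```

apply_moves([
  [[-0.002,0.015,0],[0,0,-0.007],0],
  [[0,0.01,0],[0,0,-0.004],0],
  [[0,0.01,0],[0,0,-0.003],0],
  [[0,0.008,0],[0,0,0],0],
  [[0,0.008,0],[0,0,0],0],
  [[0,0,0],[0,0,0],0],
  [[0,0,0],[0,0,0],0],
  [[0,0,0],[0,0,0],0],
])

```text
clock: 21.1
eef_pos: [0.6142, -0.012, 0.0661]
tool_rot: [0.547, 0.837, 0.0, 0.0]
ft_force: [-1.1, -1.3, 1.0]
grip_width: -0.0002
grasp_force: 0.5
```

```bash
python3 g.py .583 .1185 .066 1.98;python3 ang.py
```

```text
pos [ 0.6142 -0.012   0.0661] yaw 1.985 z [ 0.  0. -1.] w -0.0002 gf 0.5 F [-1.1 -1.3  1. ] t 21.1
shift units [0.66  0.12  0.001] turn 0.0015
top 50 (array([ 0.0147, -0.0408,  0.069 ]), np.float64(0.0434), np.float64(0.836))
side 3 (array([ 0.047 , -0.028 ,  0.0678]), np.float64(0.0547), np.float64(1.524))
 grip 110 [ 0.0452 -0.1209  0.0523] 0.848
```

apply_moves([
  [[0,0.01,0],[0,0,0],0],
  [[0,0.008,0],[0,0,0],0],
  [[0,0.006,0],[0,0,0],0],
  [[0,0.005,0],[0,0,0],0],
  [[0,0,0],[0,0,0],0],
  [[0,0,0],[0,0,0],0],
  [[0,0,0],[0,0,0],0],
  [[0,0,0],[0,0,0],0],
])

```text
clock: 21.87
eef_pos: [0.6193, -0.0098, 0.0661]
tool_rot: [0.547, 0.837, 0.0, 0.0]
ft_force: [0.4, -1.0, 0.0]
grip_width: -0.0002
grasp_force: 0.6
```

```bash
python3 g.py .583 .1185 .066 1.98;python3 ang.py
```

```text
pos [ 0.6193 -0.0098  0.0661] yaw 1.985 z [ 0.  0. -1.] w -0.0002 gf 0.6 F [ 0.4 -1.   0. ] t 21.8667
shift units [0.66  0.092 0.001] turn 0.0015
top 53 (array([ 0.0149, -0.0408,  0.0694]), np.float64(0.0434), np.float64(0.84))
side 2 (array([ 0.0462, -0.027 ,  0.0676]), np.float64(0.0535), np.float64(1.533))
 grip 114 [ 0.0505 -0.1192  0.0524] 0.891
```

apply_moves([
  [[0,0.006,0],[0,0,0],0],
  [[0,0.006,0],[0,0,0],0],
  [[0,0.005,0],[0,0,0],0],
  [[0,0,0],[0,0,0],0],
  [[0,0,0],[0,0,0],0],
  [[0,0,0],[0,0,0],0],
  [[0,0,0],[0,0,0],0],
  [[0,0,0],[0,0,0],0],
])

```text
clock: 22.63
eef_pos: [0.6224, -0.0085, 0.0661]
tool_rot: [0.547, 0.837, 0.0, 0.0]
ft_force: [-0.8, -0.9, -0.3]
grip_width: -0.0001
grasp_force: 0.6
```

```bash
python3 g.py .583 .1185 .066 1.98;python3 ang.py
```

```text
pos [ 0.6224 -0.0085  0.0661] yaw 1.985 z [ 0.  0. -1.] w -0.0001 gf 0.6 F [-0.8 -0.9 -0.3] t 22.6333
shift units [0.66  0.075 0.001] turn 0.0015
top 54 (array([ 0.0176, -0.0394,  0.0688]), np.float64(0.0431), np.float64(0.91))
side 2 (array([ 0.0464, -0.0275,  0.0672]), np.float64(0.0539), np.float64(1.527))
 grip 115 [ 0.0544 -0.1186  0.0524] 0.921
```

apply_moves([
  [[0,0.006,0],[0,0,0],0],
  [[0,0,0],[0,0,0],0],
  [[0,0.006,0],[0,0,0],0],
  [[0,0,0],[0,0,0],0],
  [[0,0.005,0],[0,0,0],0],
  [[0,0,0],[0,0,0],0],
  [[0,0,0],[0,0,0],0],
  [[0,0,0],[0,0,0],0],
])

```text
clock: 23.4
eef_pos: [0.6233, -0.0081, 0.0659]
tool_rot: [0.547, 0.837, -0.002, -0.001]
ft_force: [-6.3, -5.0, 4.8]
grip_width: -0.0002
grasp_force: 4.4
```

```bash
python3 g.py .583 .1185 .066 1.98;python3 ang.py
```

```text
pos [ 0.6233 -0.0081  0.0659] yaw 1.984 z [-0.004 -0.002 -1.   ] w -0.0002 gf 4.4 F [-6.3 -5.   4.8] t 23.4
shift units [ 0.661  0.069 -0.001] turn 0.0013
top 54 (array([ 0.0181, -0.0394,  0.0688]), np.float64(0.0433), np.float64(0.921))
side 3 (array([ 0.0458, -0.0268,  0.0668]), np.float64(0.0531), np.float64(1.532))
 grip 111 [ 0.0543 -0.1173  0.0527] 0.924
```

The force has risen to 8 N and the motion has stalled, so the bar is against the post. I'll back off gently and check.

apply_moves([
  [[0,-0.008,0],[0,0,0],0],
  [[0,-0.01,0],[0,0,0],0],
  [[0,-0.03,0],[0,0,0],0],
  [[0,-0.08,0],[0,0,0],0],
  [[0,-0.12,-0.02],[0,0,0],0],
  [[0,-0.1,-0.1],[0,0,0],0],
  [[0,-0.1,-0.15],[0,0,0],0],
  [[0,-0.1,-0.15],[0,0,0],0],
])

```text
clock: 24.17
eef_pos: [0.5236, -0.051, 0.1499]
tool_rot: [0.546, 0.838, 0.0, -0.001]
ft_force: [0.2, -0.9, 0.6]
grip_width: 0.0001
grasp_force: 0.0
```

apply_moves([
  [[0,-0.15,-0.1],[0,0,0],0],
  [[0,-0.15,-0.1],[0,0,0],0],
  [[0,-0.15,0],[0,0,0],0],
  [[0,-0.1,0],[0,0,0],0],
  [[0,0,0],[0,0,0],0],
  [[0,0,0],[0,0,0],0],
  [[0,0,0],[0,0,0],0],
  [[0,0,0],[0,0,0],0],
])

```text
clock: 24.83
eef_pos: [0.4255, -0.0952, 0.1901]
tool_rot: [0.546, 0.838, 0.0, 0.0]
ft_force: [-0.4, -0.3, 0.0]
grip_width: -0.0002
grasp_force: 0.0
```

```bash
python3 g.py .5 0 .2 1.98; python3 ang.py; python3 - <<'E'
from m import *
I,D=camera("top");np.save("tI9.npy",I);C=cloud("top",D)
H=cv2.cvtColor(I,cv2.COLOR_RGB2HSV).astype(int)
d=C-[.5827,.119,0];r=np.hypot(d[...,0],d[...,1]);th=np.arctan2(d[...,1],d[...,0])
k=(r>.11)&(r<.18)&(th>-1.6)&(th<-.7)&(H[...,2]<85)&(H[...,1]<80)&(C[...,2]>.035);v,u=np.nonzero(k)
W=np.array([onz("top",a,b,.05)[:2] for a,b in zip(u,v)]);mu=W.mean(0);q=mu-[.5827,.119];print(len(u),"grip angle",np.arctan2(q[1],q[0])-1.08+np.pi)
k=r<.011;print("head z",np.median(C[k][:,2]),"tin/mug/sq px z",C[105,423],C[200,193])
G=cv2.cvtColor(I,cv2.COLOR_RGB2GRAY);print(G[126:142,300:320])
E
```

```text
pos [ 0.4255 -0.0952  0.1901] yaw 1.986 z [ 0.001  0.    -1.   ] w -0.0002 gf 0.0 F [-0.4 -0.3  0. ] t 24.8333
shift units [ 0.285  0.533 -0.049] turn 0.0018
top 50 (array([ 0.0165, -0.0399,  0.0691]), np.float64(0.0432), np.float64(0.883))
 grip 244 [ 0.0532 -0.1257  0.0511] 0.891
side 3 (array([ 0.0463, -0.028 ,  0.0658]), np.float64(0.0541), np.float64(1.518))
 grip 143 [ 0.0534 -0.1202  0.0524] 0.909
199 grip angle 0.895572543022082
head z 0.10856500256106703 tin/mug/sq px z [ 0.69793368 -0.24010819  0.08053098] [0.45912094 0.34073896 0.10709014]
[[156 163 185 180 157 136 105  81  78  79  80  80  81  82  82  81  79  80
   81  78]
 [116 124 159 183 183 177 156 137 106  81  77  79  81  80  81  82  82  81
   80  81]
 [112 111 133 179 183 182 182 177 154 120  95  83  79  81  82  84  83  84
   84  83]
 [114 113 123 160 181 181 181 181 176 155 148 122  94  86  83  82  85  84
   85  85]
 [115 114 113 132 180 183 178 173 187 186 191 158 113 118 101  86  84  85
   85  85]
 [116 116 115 123 162 183 165 158 201 207 203 178 127 133 148 123  97  85
   84  84]
 [119 117 117 114 134 174 142 160 210 210 207 197 143 112 150 145 147 122
   97  83]
 [119 118 116 115 125 147 118 156 213 214 213 203 139  85  97 130 159 139
  122  87]
 [119 118 116 116 115 113  96 127 186 201 195 176 111  61  70 102 122 104
  104  72]
 [119 118 116 116 115 111  93 102 136 151 140 113  88  62  63  71  82  68
   55  50]
 [119 118 117 116 117 113  99  94 105 105 101  82  75  65  66  69  81  79
   53  52]
 [117 119 117 116 117 115 110  92  95  98 100  95  83  78  69  83  90  94
   63  51]
 [118 118 117 118 117 118 125  95  97  97  98  96  97  92  87  96  91  99
   83  53]
 [116 117 117 114 118 108 121  99  97  96  95  97  96  97  99  99  96  93
   90  56]
 [115 109 106 104 110  99  98  96  96  96  97  96  97  98  98  99  96  87
   83  61]
 [109 100  94  97  96  97  94  95  97  97  97  99  99  98  96  97  97  95
   88  71]]
```

apply_moves([
  [[0,0.13,0],[0,0,0],0],
  [[0,0.15,0],[0,0,0],0],
  [[0,0.15,0],[0,0,0],0],
  [[0,0.15,0],[0,0,0],0],
  [[0,0.15,0],[0,0,0],0],
  [[0,0.12,0],[0,0,0],0],
  [[0,0,0.06],[0,0,0],0],
  [[0,0,0.1],[0,0,0],0],
])

```text
clock: 25.65
eef_pos: [0.5836, -0.0258, 0.1589]
tool_rot: [0.546, 0.838, 0.001, 0.002]
ft_force: [0.9, 0.3, 0.7]
grip_width: 0.0003
grasp_force: 0.0
```

apply_moves([
  [[0,0,0.12],[0,0,0],0],
  [[0,0,0.12],[0,0,0],0],
  [[0,0,0.12],[0,0,0],0],
  [[0,0,0.1],[0,0,0],0],
  [[0,0.06,0],[0,0,0],0],
  [[0,0.07,0],[0,0,0],0],
  [[0,0.05,0],[0,0,0],0],
  [[0,0.02,0],[0,0,0],0],
])

```text
clock: 26.32
eef_pos: [0.6181, -0.01, 0.0652]
tool_rot: [0.546, 0.838, 0.0, 0.0]
ft_force: [0.1, -0.3, -0.8]
grip_width: -0.0001
grasp_force: 0.0
```

```bash
python3 g.py .6224 -.0085 .0661 1.985
```

```text
pos [ 0.6181 -0.01    0.0652] yaw 1.986 z [ 0.  0. -1.] w -0.0001 gf 0.0 F [ 0.1 -0.3 -0.8] t 26.3167
shift units [-0.002  0.023 -0.005] turn 0.0003
```

apply_moves([
  [[0,0.005,0],[0,0,0],0],
  [[0,0.005,0],[0,0,0],0],
  [[0,0.005,0],[0,0,0],0],
  [[0,0.005,0],[0,0,0],0],
  [[0,0,0],[0,0,0],0],
  [[0,0,0],[0,0,0],0],
  [[0,0,0],[0,0,0],0],
  [[0,0,0],[0,0,0],0],
])

```text
clock: 26.98
eef_pos: [0.6202, -0.0095, 0.0662]
tool_rot: [0.547, 0.837, 0.0, 0.0]
ft_force: [0.3, -0.2, -1.0]
grip_width: -0.0001
grasp_force: 0.0
```

apply_moves([
  [[0,0.005,0],[0,0,0],0],
  [[0,0,0],[0,0,0],0],
  [[0,0.005,0],[0,0,0],0],
  [[0,0,0],[0,0,0],0],
  [[0,0.004,0],[0,0,0],0],
  [[0,0,0],[0,0,0],0],
  [[0,0,0],[0,0,0],0],
  [[0,0,0],[0,0,0],0],
])

```text
clock: 27.65
eef_pos: [0.6226, -0.0085, 0.066]
tool_rot: [0.547, 0.837, -0.0, -0.0]
ft_force: [-1.6, -0.8, 0.3]
grip_width: 0.0001
grasp_force: 0.9
```

apply_moves([
  [[0,0.005,0],[0,0,0],0],
  [[0,0.004,0],[0,0,0],0],
  [[0,0,0],[0,0,0],0],
  [[0,0,0],[0,0,0],0],
  [[0,-0.003,0],[0,0,0],0],
  [[0,-0.003,0],[0,0,0],0],
  [[0,-0.003,0],[0,0,0],0],
  [[0,-0.003,0],[0,0,0],0],
])

```text
clock: 28.32
eef_pos: [0.6226, -0.0085, 0.0661]
tool_rot: [0.547, 0.837, 0.0, 0.0]
ft_force: [-1.5, 0.0, 0.2]
grip_width: 0.0003
grasp_force: 0.7
```

apply_moves([
  [[0,-0.004,0],[0,0,0],0],
  [[0,-0.01,0],[0,0,0],0],
  [[0,-0.04,0],[0,0,0],0],
  [[0,-0.1,0],[0,0,0],0],
  [[0,-0.12,0],[0,0,0],0],
  [[0,-0.05,-0.1],[0,0,0],0],
  [[0,0,-0.15],[0,0,0],0],
  [[0,0,-0.15],[0,0,0],0],
])

```text
clock: 28.98
eef_pos: [0.561, -0.0349, 0.1461]
tool_rot: [0.547, 0.837, -0.001, -0.001]
ft_force: [0.7, 0.6, 0.1]
grip_width: 0.0
grasp_force: 0.0
```

apply_moves([
  [[0,-0.15,-0.1],[0,0,0],0],
  [[0,-0.15,-0.1],[0,0,0],0],
  [[0,-0.15,0],[0,0,0],0],
  [[0,-0.15,0],[0,0,0],0],
  [[0,-0.1,0],[0,0,0],0],
  [[0,0,0],[0,0,0],0],
  [[0,0,0],[0,0,0],0],
  [[0,0,0],[0,0,0],0],
])

```text
clock: 29.65
eef_pos: [0.4356, -0.0909, 0.1866]
tool_rot: [0.547, 0.837, 0.001, 0.001]
ft_force: [1.4, -0.5, -0.0]
grip_width: -0.0001
grasp_force: 0.0
```

```bash
python3 ang.py; python3 -c "
from h import *
print(bot.get_obs()['eef_pos'],bot.job_done())"
```

```text
top 54 (array([ 0.017 , -0.0401,  0.068 ]), np.float64(0.0436), np.float64(0.892))
 grip 244 [ 0.0534 -0.1256  0.0508] 0.893
side 2 (array([ 0.046 , -0.0266,  0.068 ]), np.float64(0.0531), np.float64(1.538))
 grip 139 [ 0.0536 -0.1209  0.0525] 0.908
the job is handed in; nothing more can be done
[ 0.43580451 -0.09070435  0.18622065] None
```

I handed the job in at about 30 s. The eye is in the mouth, the round-headed pin is through with its collar down on the plate, and the bar rests against the stop post (top view reads 0.89 rad, nominal 0.90); the mug, tin and square-headed pin were left alone.

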